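# Hang the rinsed bottle on the drying peg

## Task

Take the rinsed narrow-necked bottle out of its sloping wooden cradle, turn it upside down and lower it neck first over the free drying peg, so that the pin is inside the neck. Let go only once its mouth stands on the peg's round foot, and leave it standing there upside down. Leave the wide-mouthed jar in the other cradle and the small bottle already drying on the other peg where they are.

Things in the scene. Friction and masses are not known exactly. Their poses are not given: they have to be found in the camera images.
- bottle: Empty open bottle of brown glass, 180 mm long, body 60 mm in diameter up to 105 mm from its bottom, about 0.25 kg, balanced about 80 mm from the bottom. Origin: centre of its bottom; z along it to the mouth. It starts lying in one of two alike cradles, mouth roughly towards the robot and 20 degrees downhill, its axis 70 mm above the table 72 mm from the bottom.
- bottle_mouth (a point): Centre of the bottle's mouth, 180 mm from the bottom on its axis; bottle's axes. Neck 38 mm outside, bore 30 mm, from 135 mm to the mouth; shoulder from 105 mm. The cradle holds the body with V supports 27 and 96 mm from the bottom, reaching 28 mm either side of the axis at most, so its flanks are free; cradle's board 150 x 70 x 10 mm.
- peg: The free drying peg, fixed: a round white foot 90 mm in diameter, 12 mm high, with an upright steel pin in its middle, tip 85 mm above the table. The pin is 10 mm thick, widening below 45 mm above the table to 20 mm at 20 mm. Origin on the pin's axis at table height, z up. A like peg at least 160 mm away is taken by a smaller bottle.
- jar: A wide-mouthed empty jar of the same brown glass lying in the other, alike cradle: 60 mm in diameter, 125 mm long, mouth 54 mm wide; not to be moved. Origin at the centre of its bottom, z axis towards its mouth.
- drying: A smaller bottle of the same glass, 110 mm long and 54 mm in diameter, that already stands upside down on the other peg; its top is 122 mm above the table; not to be moved. Origin at the centre of its bottom (now on top), z axis towards its mouth (now down).
There are look-alikes about, which are no part of the job. Leave any blue or red look-alike of the bottle alone.

How it is judged:
By the outcome, as a careful person would: the job done as asked, in the order asked, and still so for the second after the job is handed in, with the robot touching nothing.
It also fails if it takes over 40 s, if anything falls off the work surface, if the arm or the gripper's body presses on something with over 40 N, if the wrist force passes 120 N, or if a joint passes its speed limit or range.

## Robot

A 6-joint arm with a two-finger parallel gripper is mounted at the origin on the work surface. World frame = base frame: x ahead of the robot, y to its left, z up, the work surface at z = 0. Lengths are in mm, angles in degrees, forces in N, time in s.
With the tool pointing down it reaches from about 350 to 775 mm from the base axis. Payload 5.5 kg.
Tool frame: the origin (TCP) lies between the finger pads; the fingertips stand 19 mm ahead of it and the grasp point (between the pads) is the TCP; z points along the fingers, y is the line along which they close (so a half turn about z gives the same grasp; the last joint's range is limited). The gripper opens to 85 mm and grips with 20 to 120 N. Pads are 22 mm wide; open, the fingers measure 114 mm over their backs; the gripper's body (76 mm by 85 mm) begins 54 mm behind the grasp point. The pads swing forward as they close: fully open they stand 13 mm farther back than shut.
Start: joints at [60.642, 17.945, 2.641, 74.691, 0, 82.002], TCP at [209.455, 535.535, 250.323] pointing down, gripper open.
Joint ranges: [-158.12, 158.12], [-49.38, 96.58], [-58.88, 72.47], [-126.05, 133.96], [-84.25, 85.87], [-180, 180]. Speed limits (degrees/s): [147.25, 147.25, 180, 180, 180, 180].

## Interface

Orientations are given as [roll, pitch, yaw] about the fixed x, y, z axes, in that order (R = Rz(yaw) Ry(pitch) Rx(roll)).
In Python, from station import r gives the robot as it stands. The module is installed in compiled form; this text tells all that it offers.
- The arm moves only by the tool apply_moves, never from a script. Its arguments are lists of equal length, an entry for each row: "turn": the turn, a rotation vector about the tool's x, y, z in rad, a list of three; "travel": the shift along the tool's x, y, z in cm, a list of three; "hand": the opening, from -1 (shut) to 1 (fully open). In form: {"turn": [[rx, ry, rz], ...], "travel": [[x, y, z], ...], "hand": [hand, ...]}. A call has exactly 5 rows; each row shifts and turns the commanded pose from where the row before left it, along the tool's axes as they then stand; what a row does not reach is not made up. A row lasts 1/8 s, in which the tool goes at most 62.5 mm and 10.7 degrees, less where a joint would pass 70% of its speed; a pose out of reach is approached as far as the arm can. A call with a gripper value outside its range is refused whole. The fingers move at their own pace and stop on an object; the grip force is fixed at half the most. Time passes only in rows, so rows that do not move let the fingers close, or fill a call up. It gives the time, the measured TCP pose, the force, the opening and the grip force at its end, in the units of the state.
- r.read_state(): the state, without advancing time (a new reading comes with each control period).
- r.capture(name): name is "scene" or "top"; returns a dict with "frame" (384x512x3 uint8, red, green, blue), "range_z" (384x512 float32, mm along the optical axis (not along the pixel's ray), 0 where there is no reading), "fovy" (degrees; the focal length in pixels is half the picture's height over the tangent of half this angle, whatever the lens; pixels are square), "cx", "cy" (the principal point, pixels), "k1" (the pictures are not rectified: a ray, as slopes to the right and down, at radius r is drawn at 1 + k1 r^2 times it, then the intrinsics apply), "extrinsics" (4x4, takes a point from camera to world coordinates). Camera axes: x right, y down, z forward; pixel columns grow to the right and rows downward; lengths in mm; the calibration is good to about 2 mm. A picture is of the moment at which its call begins.
- r.close_job(): hands the job in; it is judged then, once.
The state is a dict: "time_s": time; "joint_positions": joint angles; "dq": joint speeds; "joint_torque": joint torques, N m; "eef_pos": TCP position; "tcp_rot": TCP orientation; "wrist_force": force on the tool from outside, world axes, zero at the start; "wrist_torque": the same for the moment, N m; "opening": finger opening in mm; "grip_force": force on a finger pad.
Only numpy, scipy, OpenCV 4.12 (cv2) and the standard library are available. Lean on these libraries where they do the work, as an engineer would, in place of code of your own. Each camera call takes 0.05 s, during which the arm holds its last target. There are 200 camera calls.

## Working session

There is one attempt and no reset: what is moved stays moved. The work goes in short steps, Python scripts to look and compute and a tool call to move; the robot and the scene stay as the last step left them, time stands still between calls to the robot, and variables do not carry over. Pictures are saved under pics/ and viewed, at most 10 in all, crops included, and the job is handed in when it is done.

Besides the shell and the picture viewer there is one more tool, called after ">>>" as name(argument=value, ...) on one line, values as JSON. apply_moves: Moves the arm, as the interface text tells. Its arguments: {"type":"object","properties":{"turn":{"type":"array"},"travel":{"type":"array"},"hand":{"type":"array"}},"required":["turn","travel","hand"]}

```bash
mkdir -p pics
cat > h.py <<'E'
import numpy as np, cv2
from station import r
from scipy.spatial.transform import Rotation as R
def cap(n):
    d=r.capture(n); d['f']=192/np.tan(np.radians(d['fovy']/2)); return d
def world(d):
    f=d['f']; K=np.array([[f,0,d['cx']],[0,f,d['cy']],[0,0,1]])
    v,u=np.mgrid[0:384,0:512].astype(float)
    p=cv2.undistortPoints(np.stack([u.ravel(),v.ravel()],1)[:,None],K,np.array([d['k1'],0,0,0,0.]))[:,0]
    z=d['range_z'].ravel().astype(float)
    P=np.c_[p*z[:,None],z]; E=np.array(d['extrinsics'])
    W=(P@E[:3,:3].T+E[:3,3]).reshape(384,512,3); W[d['range_z']<=0]=np.nan
    return W
E
python3 - <<'E'
from h import *
for n in ('scene','top'):
    d=cap(n); W=world(d); np.savez('d_'+n,W=W,**{k:d[k] for k in d})
    cv2.imwrite(f'pics/{n}0.png',cv2.resize(d['frame'][:,:,::-1],(800,600)))
    print(n,d['fovy'],d['cx'],d['cy'],d['k1'],np.round(d['extrinsics'],3).tolist(),(d['range_z']>0).mean())
print(r.read_state())
E
```

```text
scene 54.72240910839897 260.4727212704667 193.15134186408764 -0.11655989894464196 [[0.717, 0.497, -0.488, 1011.675], [0.697, -0.52, 0.494, -554.273], [-0.008, -0.695, -0.719, 853.862], [0.0, 0.0, 0.0, 1.0]] 0.9960072835286459
top 44.99906756230182 263.41965920081765 192.54556704062983 0.008799996539000677 [[-0.014, -0.986, 0.166, 288.442], [-1.0, 0.018, 0.02, -36.705], [-0.023, -0.166, -0.986, 1272.579], [0.0, 0.0, 0.0, 1.0]] 0.9958546956380209
{'time_s': 0.1, 'joint_positions': array([6.06426823e+01, 1.79862195e+01, 2.58245331e+00, 7.46910871e+01,
       3.75390315e-04, 8.20013058e+01]), 'dq': array([ 0.08407956, -0.034308  ,  0.09396215, -0.01901302,  0.02924465,
       -0.05891178]), 'joint_torque': array([ 3.63755891e-03, -4.81723595e+01,  2.99244618e+01,  1.27139501e-02,
       -1.22287779e-04, -7.45231034e-06]), 'eef_pos': array([209.21079962, 535.12120534, 249.4934571 ]), 'tcp_rot': array([-1.79906122e+02, -1.35706174e-02,  1.58641365e+02]), 'wrist_force': array([0.05404447, 0.09962381, 0.48251644]), 'wrist_torque': array([-0.00103333, -0.05007257,  0.02909688]), 'grip_force': 0.0, 'opening': 85.3441040969261}
```

View pics/scene0.png

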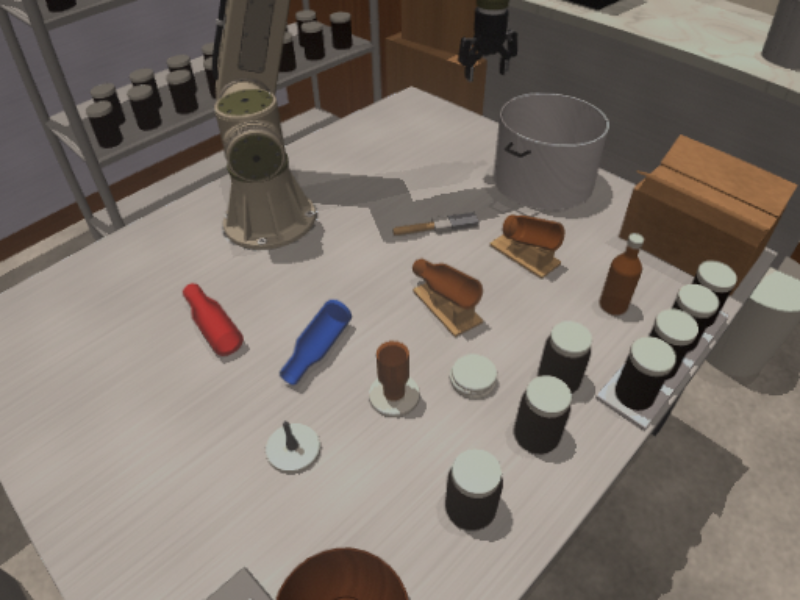

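View pics/top0.png

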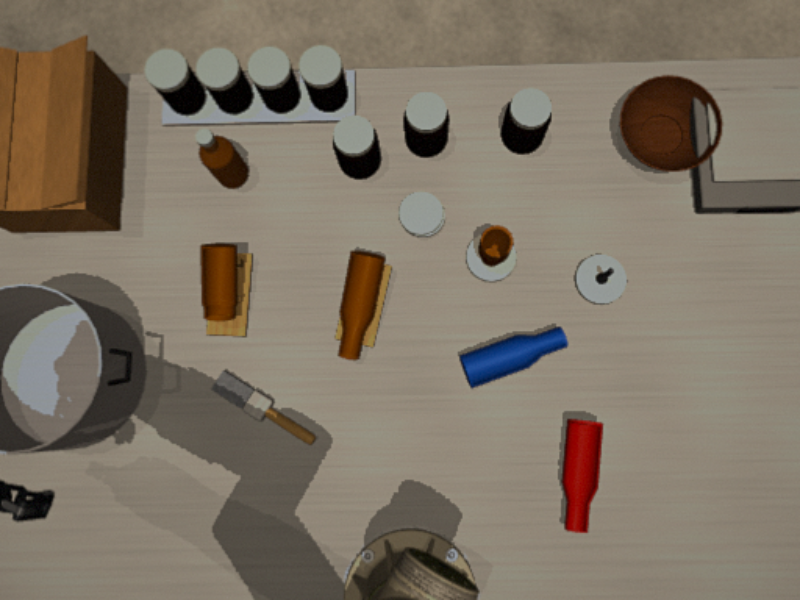

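Run:
```python
from h import *
D={n:np.load(f'd_{n}.npz') for n in('scene','top')}
f=D['top']['frame']; s=D['scene']['frame']
a=cv2.resize(f[145:245,115:265],(600,400),interpolation=3); b=cv2.resize(s[130:230,250:400],(600,400),interpolation=3)
cv2.imwrite('pics/crop1.png',cv2.resize(np.vstack([a,b])[:,:,::-1],(450,600)))
# table z check, bottle, peg
W=D['top']['W']; print('table',np.nanmedian(W[230:240,330:350],axis=(0,1)))
rois={'top':dict(bottle=(210,155,255,235),peg=(364,158,405,198),jar=(125,150,165,220),dry=(295,140,333,182)),'scene':dict(bottle=(260,160,312,200),peg=(165,265,210,305),jar=(315,135,365,165),dry=(233,215,272,268))}
for n in D:
    W=D[n]['W']; hsv=cv2.cvtColor(D[n]['frame'],cv2.COLOR_RGB2HSV)
    for k,(x0,y0,x1,y1) in rois[n].items():
        w=W[y0:y1,x0:x1].reshape(-1,3); h=hsv[y0:y1,x0:x1].reshape(-1,3).astype(int)
        ok=~np.isnan(w[:,0])
        if k in('bottle','jar'):
            m=ok&(w[:,2]>30)&(h[:,0]<15)&(h[:,1]>120); p=w[m]
            xy=p[:,:2]; c=xy.mean(0); u,S,vt=np.linalg.svd(xy-c,full_matrices=False); v=vt[0]*(-np.sign(vt[0][0])); t=(xy-c)@v; q=(xy-c)@np.array([-v[1],v[0]])
            print(n,k,m.sum(),'c',c.round(1),'dir',v.round(3),np.degrees(np.arctan2(v[1],v[0])).round(1))
            for a in np.arange(-120,130,15):
                i=(t>=a)&(t<a+15)
                if i.sum()>5: print('  t',a,'top z',np.percentile(p[i,2],97).round(1),'at q',q[i][p[i,2]>np.percentile(p[i,2],80)].mean().round(1),'q',q[i].min().round(1),q[i].max().round(1))
            print('  t range',t.min().round(1),t.max().round(1))
        else:
            for lo,hi in((6,18),(22,44),(46,75),(75,95),(95,135)):
                m=ok&(w[:,2]>lo)&(w[:,2]<hi); p=w[m]
                if len(p)>2: print(n,k,lo,hi,len(p),'mean',p.mean(0).round(1),'mid',((p.min(0)+p.max(0))/2).round(1),'ext',np.ptp(p,axis=0).round(1))
```

```text
table [ 381.42646418 -214.30404054    2.04200055]
scene bottle 657 c [514.8  61.6] dir [-0.982  0.191] 169.0
  t -60 top z 107.4 at q -8.1 q -36.0 20.5
  t -45 top z 121.2 at q -5.6 q -31.1 21.1
  t -30 top z 116.7 at q -9.9 q -23.1 19.7
  t -15 top z 111.2 at q -8.9 q -22.8 19.7
  t 0 top z 106.1 at q -10.6 q -25.8 18.5
  t 15 top z 101.0 at q -9.1 q -26.3 17.0
  t 30 top z 94.5 at q -14.5 q -27.0 17.8
  t 45 top z 90.2 at q -10.6 q -26.2 14.6
  t 60 top z 80.3 at q -9.2 q -16.5 8.5
  t 75 top z 68.6 at q -13.1 q -18.7 3.5
  t 90 top z 61.9 at q -14.2 q -21.7 2.8
  t 105 top z 57.1 at q -13.8 q -24.1 1.3
  t range -59.6 122.0
scene peg 6 18 777 mean [ 537.4 -345.3   12.1] mid [ 532.9 -344.2   12. ] ext [91.4 89.1 11.7]
scene peg 22 44 42 mean [ 538.3 -345.    33. ] mid [ 536.9 -344.1   33.1] ext [13.2 16.1 21.4]
scene peg 46 75 28 mean [ 536.5 -344.6   60.9] mid [ 535.3 -343.5   60.8] ext [ 7.7  8.6 28.2]
scene peg 75 95 14 mean [ 535.7 -344.1   81.6] mid [ 535.4 -343.8   79.9] ext [7.  7.7 9. ]
scene jar 608 c [540.9 300.2] dir [-0.999 -0.047] -177.3
  t -60 top z 97.9 at q -17.9 q
[... 2142 characters left out ...]
 -28.9 26.0
  t 0 top z 103.7 at q -7.9 q -29.1 25.2
  t 15 top z 100.3 at q -4.6 q -30.8 25.3
  t 30 top z 93.4 at q -7.7 q -29.2 24.5
  t 45 top z 87.1 at q -6.0 q -24.6 23.1
  t 60 top z 79.1 at q 4.0 q -19.8 18.9
  t range -67.8 62.7
top dry 6 18 428 mean [ 566.4 -147.1   11.7] mid [ 575.9 -155.3   11.9] ext [87.3 96.8 11.7]
top dry 22 44 4 mean [ 562.6 -146.5   25.7] mid [ 563.2 -146.6   25.9] ext [3.8 7.9 4.2]
top dry 46 75 21 mean [ 561.2 -143.8   68.5] mid [ 565.8 -148.4   67.9] ext [25.2 45.3 14. ]
top dry 75 95 40 mean [ 559.6 -145.8   85.2] mid [ 567.6 -150.3   84.9] ext [29.5 49.5 19.4]
top dry 95 135 387 mean [ 577.5 -151.6  120.3] mid [ 579.8 -152.4  111.5] ext [53.8 53.5 32.4]
```

View pics/crop1.png

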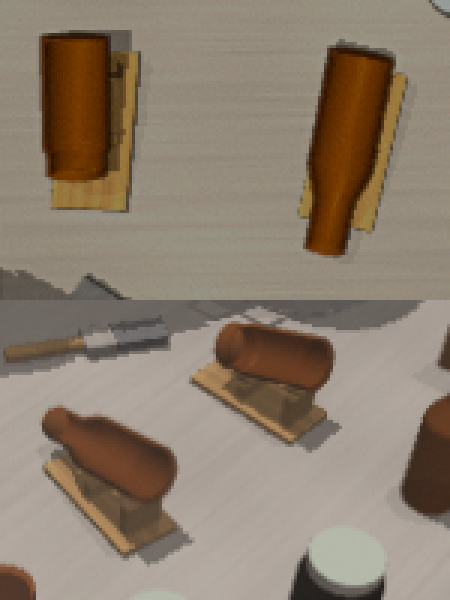

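The pictures show two brown pieces in cradles. The one at top-view px (360,300) has a narrow neck (the task bottle) and the one at (220,280) is wide-mouthed (the jar). The brown bottle at (222,160) stands upright with a cap, so it is a look-alike. The free peg is at (600,278) and the taken peg at (495,243). The crop confirms the narrow neck on the right-hand one.

```bash
cat > fit.py <<'E'
from h import *
from scipy.optimize import least_squares
P=[]
for n,(x0,y0,x1,y1) in {'top':(210,155,255,235),'scene':(260,160,312,200)}.items():
    D=np.load(f'd_{n}.npz'); w=D['W'][y0:y1,x0:x1].reshape(-1,3); h=cv2.cvtColor(D['frame'],cv2.COLOR_RGB2HSV)[y0:y1,x0:x1].reshape(-1,3).astype(int)
    P.append(w[(w[:,2]>45)&(h[:,0]<15)&(h[:,1]>120)])
def geo(p):
    yaw,x,y,z,tilt=p; a=np.array([np.cos(yaw)*np.cos(tilt),np.sin(yaw)*np.cos(tilt),-np.sin(tilt)]); return a,np.array([x,y,z])
def res(p,Q):
    a,c=geo(p); s=(Q-c)@a+72; d=np.linalg.norm(Q-c-np.outer(s-72,a),axis=1)
    e=d-np.interp(s,[105,135],[30,19]); e[(s<5)|(s>175)]=0; return e
for Q in (P[0],P[1],np.vstack(P)):
    o=least_squares(res,[np.radians(167),515,70,70,np.radians(20)],args=(Q,),loss='soft_l1',f_scale=2)
    a,c=geo(o.x); s=(Q-c)@a+72
    print(np.degrees(o.x[[0,4]]).round(2),o.x[1:4].round(1),'s range',np.percentile(s,[.5,99.5]).round(1),'med|e|',np.median(abs(res(o.x,Q))).round(2))
W=np.load('d_top.npz')['W'][180:290,0:95]; m=W[...,2]>60
print('pot',np.nanmin(W[m],0),np.nanpercentile(W[m],99,axis=0))
E
python3 fit.py
```

```text
[166.64  20.03] [503.   76.1  69.4] s range [  0.  177.8] med|e| 0.99
[166.78  19.88] [501.   77.4  69.5] s range [ -2.1 174.9] med|e| 0.37
[166.8   20.06] [500.9  76.8  68.7] s range [ -2.3 175.5] med|e| 0.78
pot [253.3135829  423.10950826  60.01779549] [508.19351789 675.50257492 182.66188653]
```

>>> apply_moves(turn=[[0, 0, 0], [0, 0, 0], [0, 0, 0], [0, 0, 0], [0, 0, 0]], travel=[[-1.8, -4.5, 0], [-1.8, -4.5, 0], [-1.8, -4.5, 0], [-1.8, -4.5, 0], [0, 0, 0]], hand=[1, 1, 1, 1, 1])

```text
time_s: 0.72
eef_pos: [210.1, 338.9, 250.1]
tcp_rot: [-179.9, -0.0, 158.5]
wrist_force: [-0.8, 1.4, -0.3]
opening: 85.4
grip_force: 0.0
```

>>> apply_moves(turn=[[0, 0, 0], [0, 0, 0], [0, 0, 0], [0, 0, 0], [0, 0, 0]], travel=[[-5.2, -2, 0], [-5.2, -2, 0], [-5.2, -2, 0], [-5.2, -2, 0], [-5.2, -2, 0]], hand=[1, 1, 1, 1, 1])

```text
time_s: 1.35
eef_pos: [418.6, 153.0, 250.2]
tcp_rot: [180.0, 0.0, 158.7]
wrist_force: [0.8, 1.2, 0.0]
opening: 85.5
grip_force: 0.0
```

>>> apply_moves(turn=[[0, 0, 0], [0, 0, 0], [0, 0, -0.143], [0, -0.087, 0], [0, 0, 0]], travel=[[-5.2, -2, 0], [-5.2, -2, 0], [0, 0, 0], [0, 0, 0], [0, 0, 0]], hand=[1, 1, 1, 1, 1])

```text
time_s: 1.98
eef_pos: [498.5, 79.3, 250.0]
tcp_rot: [180.0, 4.9, 166.9]
wrist_force: [-0.6, -0.5, -0.3]
opening: 85.3
grip_force: 0.0
```

```bash
cat >> h.py <<'E'
def go(pos,Rt):
    st=r.read_state(); Rc=R.from_euler('xyz',st['tcp_rot'],degrees=True)
    print('at',st['eef_pos'].round(1),st['tcp_rot'].round(2),'q',st['joint_positions'].round(1))
    print('travel cm (now axes)',(Rc.inv().apply(np.array(pos)-st['eef_pos'])/10).round(2),'turn',(Rc.inv()*Rt).as_rotvec().round(4),'| travel in goal axes',(Rt.inv().apply(np.array(pos)-st['eef_pos'])/10).round(2))
E
cat > g.py <<'E'
from h import *
yaw=166.7
Rg=R.from_euler('z',yaw,degrees=True)*R.from_euler('x',180,degrees=True)*R.from_euler('y',-5,degrees=True)
a=R.from_euler('z',yaw,degrees=True).apply([np.cos(.349),0,-np.sin(.349)])
G=np.array([502,76.5,69.5])-4*a
E
python3 - <<'E'
from g import *
print(G,Rg.as_matrix()[:,2],Rg.inv().apply(a)); go(G,Rg)
E
```

```text
[505.65804369  75.63527512  70.86783305] [ 0.08481813 -0.02005016 -0.9961947 ] [ 9.65942868e-01 -5.76520762e-17  2.58755438e-01]
at [498.5  79.3 250. ] [179.98   4.94 166.87] q [  0.6   6.4 -12.2  66.5  -1.2  13.6]
travel cm (now axes) [ 0.77 -0.2  17.91] turn [ 0.0006 -0.001   0.0029] | travel in goal axes [ 0.78 -0.19 17.91]
```

>>> apply_moves(turn=[[0, 0, 0], [0, 0, 0], [0, 0, 0], [0, 0, 0], [0, 0, 0]], travel=[[0.8, -0.2, 4], [0, 0, 4], [0, 0, 3], [0, 0, 1], [0, 0, 0]], hand=[1, 1, 1, 1, 1])

```text
time_s: 2.6
eef_pos: [501.0, 76.4, 129.9]
tcp_rot: [-180.0, 4.9, 166.8]
wrist_force: [0.3, -0.3, -0.4]
opening: 85.4
grip_force: 0.0
```

Run:
```python
from g import *
go(G,Rg)
d=cap('top');s=cap('scene')
a=cv2.resize(d['frame'][120:270,180:300],(480,600),interpolation=3);b=cv2.resize(s['frame'][90:230,215:355][:, :],(320,320),interpolation=3)
b=cv2.copyMakeBorder(b,0,280,0,0,cv2.BORDER_CONSTANT)
cv2.imwrite('pics/pre.png',np.hstack([a,b])[:,:,::-1])
```

```text
at [501.   76.4 129.9] [-180.      4.9   166.85] q [  0.2  11.2 -24.2  49.8  -1.1  13.3]
travel cm (now axes) [0.04 0.03 5.92] turn [ 0.0002 -0.0017  0.0026] | travel in goal axes [0.05 0.03 5.92]
```

View pics/pre.png

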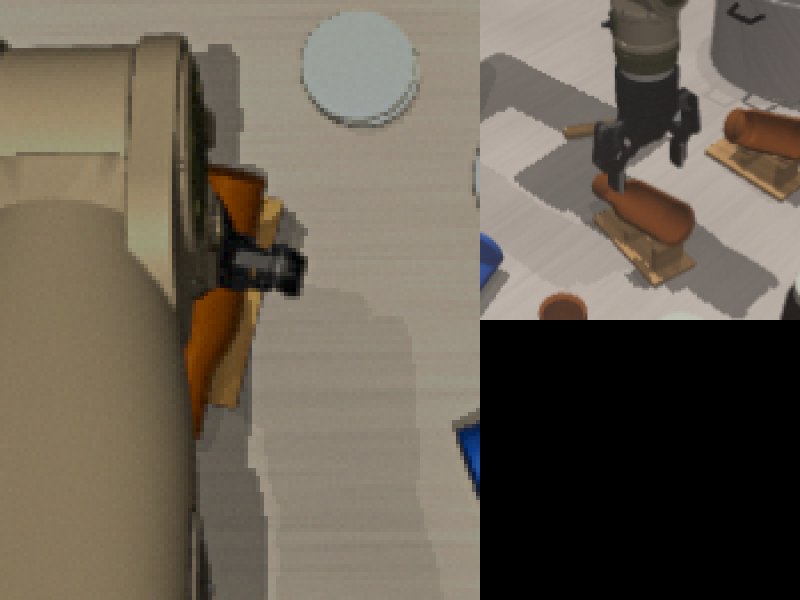

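The fingers straddle the bottle body: the right finger in the top crop is at (290,270), clear of the flank, and the scene crop agrees. I'll descend and close.

>>> apply_moves(turn=[[0, 0, 0], [0, 0, 0], [0, 0, 0], [0, 0, 0], [0, 0, 0]], travel=[[0, 0, 2], [0, 0, 2], [0, 0, 1.3], [0, 0, 0.6], [0, 0, 0]], hand=[1, 1, 1, 1, 1])

```text
time_s: 3.32
eef_pos: [506.0, 75.1, 71.5]
tcp_rot: [180.0, 5.0, 166.8]
wrist_force: [-0.4, 0.7, -0.4]
opening: 85.4
grip_force: 0.0
```

>>> apply_moves(turn=[[0, 0, 0], [0, 0, 0], [0, 0, 0], [0, 0, 0], [0, 0, 0]], travel=[[0, 0, 0], [0, 0, 0], [0, 0, 0], [0, 0, 0], [0, 0, 0]], hand=[0.6, 0.4, 0.2, 0, -0.4])

```text
time_s: 3.95
eef_pos: [506.3, 74.7, 72.4]
tcp_rot: [-180.0, 5.1, 166.8]
wrist_force: [-2.5, -1.9, 6.7]
opening: 58.3
grip_force: 62.9
```

>>> apply_moves(turn=[[0, 0, 0], [0, 0, 0], [0, 0, 0], [0, 0, 0], [0, 0, 0]], travel=[[0, 0, 0], [-0.09, 0, -1], [-0.18, 0, -2], [-0.26, 0, -3], [-0.35, 0, -4]], hand=[-1, -1, -1, -1, -1])

```text
time_s: 4.58
eef_pos: [504.8, 75.2, 171.9]
tcp_rot: [-180.0, 4.8, 166.8]
wrist_force: [1.0, -0.9, -2.8]
opening: 58.4
grip_force: 64.9
```

>>> apply_moves(turn=[[0, 0, 0], [0, 0, 0], [0, 0, 0], [0, 0, 0], [0, 0, 0]], travel=[[-0.4, 0, -4.5], [-0.4, 0, -4.5], [-0.4, 0, -4.5], [-0.35, 0, -4], [0, 0, 0]], hand=[-1, -1, -1, -1, -1])

```text
time_s: 5.2
eef_pos: [507.4, 75.1, 351.1]
tcp_rot: [179.9, 5.3, 166.8]
wrist_force: [0.6, -0.2, -2.9]
opening: 58.7
grip_force: 65.2
```

Run:
```python
from g import *
d=cap('top');s=cap('scene')
np.savez('lift',W=world(s),frame=s['frame'])
cv2.imwrite('pics/lift.png',cv2.resize(s['frame'][20:240,180:420],(720,600))[:,:,::-1])
st=r.read_state(); print(st['eef_pos'],st['joint_positions'].round(1),st['wrist_force'].round(1),st['wrist_torque'].round(2))
```

```text
[505.93624254  75.05386634 347.07841992] [ 0.1  6.4  1.2 80.  -1.1 13.2] [ 0.1 -0.6 -3.5] [0.01 0.05 0.01]
```

View pics/lift.png

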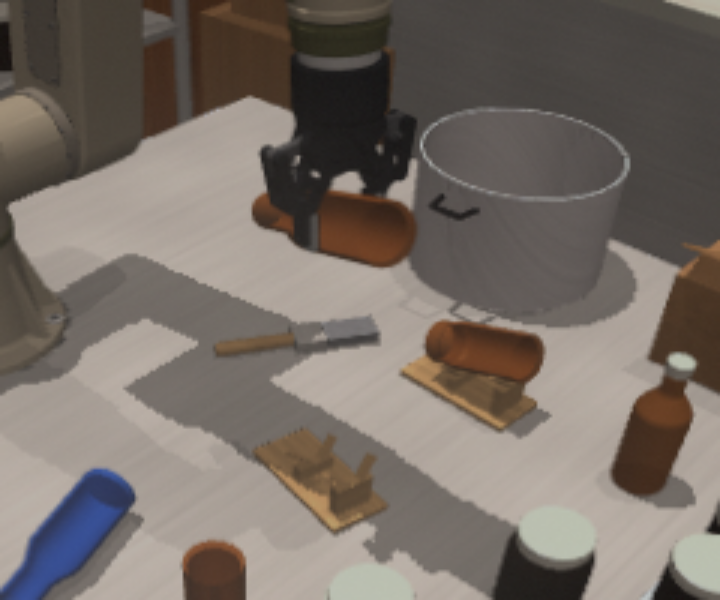

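>>> apply_moves(turn=[[0.013, 0, 0.152], [0.013, 0, 0.152], [0.013, 0, 0.152], [0, 0, 0], [0, 0, 0]], travel=[[0, 0, 0], [0, 0, 0], [0, 0, 0], [0, 0, 0], [0, 0, 0]], hand=[-1, -1, -1, -1, -1])

```text
time_s: 5.92
eef_pos: [505.7, 75.0, 346.2]
tcp_rot: [-180.0, 4.9, 140.8]
wrist_force: [-0.9, 0.0, -1.7]
opening: 58.3
grip_force: 65.0
```

```bash
cat >> g.py <<'E'
def Rend(yaw,theta=75): # theta: tool z angle from straight down
    a=np.radians(yaw);t=np.radians(theta); z=np.array([np.cos(a)*np.sin(t),np.sin(a)*np.sin(t),-np.cos(t)]); y=np.array([-np.sin(a),np.cos(a),0])
    return R.from_matrix(np.c_[np.cross(y,z),y,z])
PEG=np.array([535,-344.2,0])
E
python3 - <<'E'
from g import *
go([535,-344,320],Rend(-39.5,5)); go([535,-344,320],Rend(-39.5,75))
E
```

```text
at [505.7  75.  346.2] [-179.97    4.88  140.76] q [ 1.2  7.4  2.4 81.2 -3.2 40.3]
travel cm (now axes) [-28.45 -30.59   5.08] turn [-0.0001 -0.0021  0.0045] | travel in goal axes [-28.57 -30.47   5.13]
at [505.7  75.  346.2] [-179.97    4.88  140.76] q [ 1.2  7.4  2.4 81.2 -3.2 40.3]
travel cm (now axes) [-28.45 -30.59   5.08] turn [ 0.0026 -1.2239  0.004 ] | travel in goal axes [ -4.95 -30.47  28.61]
```

>>> apply_moves(turn=[[0, 0, 0], [0, 0, 0], [0, 0, 0], [0, 0, 0], [0, 0, 0]], travel=[[-3.2, -3.4, 0.4], [-3.6, -3.8, 0.5], [-3.6, -3.8, 0.5], [-3.6, -3.8, 0.5], [-3.6, -3.8, 0.5]], hand=[-1, -1, -1, -1, -1])

```text
time_s: 6.55
eef_pos: [525.0, -183.0, 338.2]
tcp_rot: [179.9, 5.0, 140.7]
wrist_force: [0.6, -0.2, -1.8]
opening: 58.1
grip_force: 65.2
```

>>> apply_moves(turn=[[0, 0, 0], [0, 0, 0], [0, 0, 0], [0, 0, 0], [0, -0.1, 0]], travel=[[-3.6, -3.8, 0.5], [-3.6, -3.8, 0.5], [-3.4, -3.8, 0.5], [0, 0, 0], [0, 0, 0]], hand=[-1, -1, -1, -1, -1])

```text
time_s: 7.18
eef_pos: [536.0, -338.7, 330.1]
tcp_rot: [179.9, 10.6, 140.6]
wrist_force: [1.4, -0.2, -2.7]
opening: 58.1
grip_force: 65.4
```

>>> apply_moves(turn=[[0, -0.15, 0], [0, -0.15, 0], [0, -0.15, 0], [0, -0.15, 0], [0, -0.15, 0]], travel=[[0, 0, 0], [0, 0, 0], [0, 0, 0], [0, 0, 0], [0, 0, 0]], hand=[-1, -1, -1, -1, -1])

```text
time_s: 7.8
eef_pos: [534.6, -335.4, 332.6]
tcp_rot: [180.0, 53.9, 140.7]
wrist_force: [1.2, -0.6, -2.6]
opening: 58.1
grip_force: 65.4
```

Run:
```python
from g import *
go([535,-344,300],Rend(-39.5,75))
```

```text
at [ 534.6 -335.4  332.6] [179.99  53.91 140.73] q [-39.5 -10.6 -41.4   5.3   0.2  -0.1]
travel cm (now axes) [ 2.3  -0.64  2.38] turn [ 0.0037 -0.368   0.0017] | travel in goal axes [ 3.   -0.63  1.4 ]
```

>>> apply_moves(turn=[[0, -0.14, 0], [0, -0.13, 0], [0, -0.1, 0], [0, 0, 0], [0, 0, 0]], travel=[[0, 0, 0], [0, 0, 0], [0, 0, 0], [0.5, -0.6, 0], [0, 0, 0]], hand=[-1, -1, -1, -1, -1])

```text
time_s: 8.43
eef_pos: [541.6, -346.5, 337.8]
tcp_rot: [-180.0, 73.3, 140.5]
wrist_force: [-0.5, 0.2, -3.3]
opening: 58.4
grip_force: 65.5
```

```bash
cat > m.py <<'E'
from g import *
import sys
go([535,-344,300],Rend(-39.5,75))
T=r.read_state()['eef_pos']; out=[]
for n in ('scene','top'):
    d=cap(n); W=world(d); h=cv2.cvtColor(d['frame'],cv2.COLOR_RGB2HSV).astype(int)
    m=(h[...,0]<15)&(h[...,1]>120)&(np.linalg.norm(W[...,:2]-T[:2],axis=2)<110)&(abs(W[...,2]-T[2])<150)&(W[...,2]>T[2]-125)
    P=W[m]; out.append(P); np.savez('m_'+n,P=P)
    ys,xs=np.nonzero(m); print(n,m.sum(),xs.min(),xs.max(),ys.min(),ys.max(),P.min(0).round(),P.max(0).round())
    if n=='scene':
        x0,y0=max(xs.min()-60,0),max(ys.min()-50,0)
        cv2.imwrite(sys.argv[1],cv2.resize(d['frame'][y0:y0+210,x0:x0+210],(600,600),interpolation=3)[:,:,::-1])
def res(p,Q,free=True):
    a=np.array([p[2],p[3],-1]); a/=np.linalg.norm(a); c=np.array([p[0],p[1],T[2]]); L=(Q-c)@a
    d=np.linalg.norm(Q-c-np.outer(L,a),axis=1); s=L+p[4]
    e=d-np.interp(s,[105,135],[30,19]); e[(s<4)|(s>178)]=0; return e
from scipy.optimize import least_squares
for Q in out+[np.vstack(out)]:
    o=least_squares(res,[T[0],T[1],0,0,68],args=(Q,),loss='soft_l1',f_scale=2).x
    a=np.array([o[2],o[3],-1]); a/=np.linalg.norm(a); c=np.array([o[0],o[1],T[2]])
    s=(Q-c)@a+o[4]
    print('axis tilt xy deg',np.degrees(o[2:4]).round(2),'c-T',(c-T)[:2].round(1),'s grasp',o[4].round(1),'s range',np.percentile(s,[1,99]).round(1),'mouth',(c+a*(180-o[4])).round(1),'e',np.median(abs(res(o,Q))).round(2))
E
python3 m.py pics/inv.png
```

```text
at [ 541.6 -346.5  337.8] [-179.97   73.26  140.53] q [-39.9  -6.8 -58.9 -35.3   0.4  -0.1]
travel cm (now axes) [ 3.81 -0.23  0.44] turn [-0.     -0.0304  0.0002] | travel in goal axes [ 3.82 -0.23  0.33]
scene 1480 134 179 167 230 [ 479. -381.  267.] [ 575. -318.  405.]
top 958 396 449 119 161 [ 511. -378.  300.] [ 574. -287.  408.]
axis tilt xy deg [-1.89  1.7 ] c-T [0.4 1.8] s grasp 65.7 s range [ -0.6 113. ] mouth [ 538.3 -341.3  223.5] e 0.14
axis tilt xy deg [-4.83 -0.72] c-T [ 2.3 -0.9] s grasp 68.0 s range [-1.  95.3] mouth [ 534.5 -348.8  226.2] e 0.58
axis tilt xy deg [-2.5  -0.66] c-T [0.8 0.1] s grasp 67.3 s range [ -0.7 108.1] mouth [ 537.5 -347.7  225.2] e 0.36
```

View pics/inv.png

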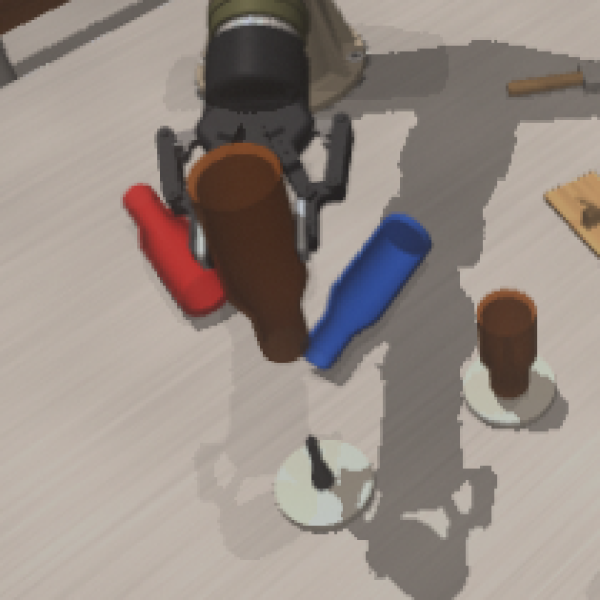

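The bottle hangs inverted above the peg, its mouth at about px (283,355) in the crop, with no slip. j3 is at its limit, though. I'll fit the kinematics to the recorded poses and choose a tool yaw that avoids the limit lower down.

```bash
cat > k.py <<'E'
from h import *
from scipy.optimize import least_squares
D=np.array([[60.642,17.986,2.582,74.691,0,82,209.2,535.1,249.5],[.6,6.4,-12.2,66.5,-1.2,13.6,498.5,79.3,250],[.2,11.2,-24.2,49.8,-1.1,13.3,501,76.4,129.9],[.1,6.4,1.2,80,-1.1,13.2,505.9,75.05,347.1],[1.2,7.4,2.4,81.2,-3.2,40.3,505.7,75,346.2],[-39.5,-10.6,-41.4,5.3,.2,-.1,534.6,-335.4,332.6],[-39.9,-6.8,-58.9,-35.3,.4,-.1,541.6,-346.5,337.8]])
ry=lambda t:np.array([[np.cos(t),0,np.sin(t)],[0,1,0],[-np.sin(t),0,np.cos(t)]])
def fk(q,p):
    q=np.radians(q); z0,r0,l1x,l1z,l2x,l2z,L,d5,off=p
    P=q[1]-q[2]+q[3]
    d=np.cos(P)*np.array([1,0,0])+np.sin(P)*np.array([0,0,-1.]); n=np.array([np.sin(P),0,np.cos(P)])
    t=np.cos(q[4])*d+np.sin(q[4])*np.array([0,1,0])
    v=np.array([r0,off,z0])+ry(q[1])@[l1x,0,l1z]+ry(q[1]-q[2])@[l2x,0,l2z]+L*t+d5*n
    return R.from_euler('z',q[0]).apply(v),R.from_euler('z',q[0]).apply(t)
x0=np.array([200,0,0,350,350,0,250,0,75.])
f=lambda p:np.r_[np.concatenate([fk(d[:6],p)[0]-d[6:] for d in D]),(p-x0)*np.array([.02,.1,.02,.01,.01,.02,.01,.03,.1])]
o=least_squares(f,x0); par=o.x
if __name__=='__main__':
    print(par.round(1),'rms',np.sqrt(np.mean(f(par)[:3*len(D)]**2)).round(2))
    lo=np.array([-158,-49.4,-58.9,-126,-84.2]);hi=np.array([158,96.6,72.5,134,85.9])
    for th in(75,):
      for dy in(0,-20,-30,-40,-50,-60,-70,30,50):
        for z in(330,220,125):
            yaw=np.radians(-39.5+dy); t=np.array([np.cos(yaw)*np.sin(np.radians(th)),np.sin(yaw)*np.sin(np.radians(th)),-np.cos(np.radians(th))])
            def e(q):
                a,b=fk(q,par); return np.r_[a-[535,-344,z],(b-t)*300]
            s=least_squares(e,[-30,0,-45,-20,np.clip(dy,-80,80)],bounds=(lo-60,hi+60)); q=s.x
            print(dy,z,q.round(1),'err',np.abs(s.fun).max().round(1),'OK' if np.all((q>lo+2)&(q<hi-2)) else 'out')
E
python3 k.py
```

```text
[ 2.361e+02  4.000e-01  1.800e+00  5.146e+02  4.081e+02  5.490e+01
  4.203e+02 -1.000e-01  8.200e+01] rms 1.66
0 330 [-41.3  -5.6 -62.  -41.4   1.8] err 0.0 out
0 220 [-41.3  15.4 -70.4 -70.8   1.8] err 0.0 out
0 125 [-41.3  39.6 -73.1 -97.6   1.8] err 0.0 out
-20 330 [-13.4   5.  -51.4 -35.3 -44.1] err 0.0 OK
-20 220 [-13.4  20.5 -57.8 -57.2 -44.1] err 0.0 out
-20 125 [-13.4  37.1 -59.7 -75.6 -44.1] err 0.0 out
-30 330 [ -6.7  11.5 -43.1 -24.3 -59.2] err 0.0 OK
-30 220 [ -6.7  24.5 -48.7 -42.8 -59.2] err 0.0 OK
-30 125 [ -6.7  38.1 -50.3 -58.  -59.2] err 0.0 OK
-40 330 [ -3.4  18.  -33.7  -3.5 -69.7] err 0.0 OK
-40 220 [ -3.4  29.  -38.7 -19.4 -69.7] err 0.0 OK
-40 125 [ -3.4  40.3 -40.1 -32.2 -69.7] err 0.0 OK
-50 330 [ -2.2  24.3 -23.5  32.3 -74.8] err 0.0 OK
-50 220 [ -2.2  33.8 -28.1  18.3 -74.8] err 0.0 OK
-50 125 [ -2.2  43.6 -29.3   7.2 -74.8] err 0.0 OK
-60 330 [ -2.4  30.6 -12.6  71.4 -73.5] err 0.0 OK
-60 220 [ -2.4  38.9 -17.   58.8 -73.5] err 0.0 OK
-60 125 [ -2.4  47.4 -18.2  49.  -73.5] err 0.0 OK
-70 330 [ -3.7  36.9  -1.   97.5 -68.4] err 0.0 OK
-70 220 [ -3.7  44.2  -5.4  85.8 -68.4] err 0.0 OK
-70 125 [ -3.7  51.8  -6.6  77.  -68.4] err 0.0 OK
30 330 [-79.5   2.8 -54.  -18.6  65.2] err 0.0 OK
30 220 [-79.5  19.3 -60.7 -41.9  65.2] err 0.0 out
30 125 [-79.5  37.1 -62.7 -61.7  65.2] err 0.0 out
50 330 [-82.7  15.7 -37.1  49.1  74.7] err 0.0 OK
50 220 [-82.7  27.4 -42.3  32.3  74.7] err 0.0 OK
50 125 [-82.7  39.4 -43.7  18.8  74.7] err 0.0 OK
```

>>> apply_moves(turn=[[0.067, 0, 0.02], [0.067, 0, 0.02], [0.067, 0, 0.02], [0.067, 0, 0.02], [0.067, 0, 0.02]], travel=[[0, 0, 0], [0, 0, 0], [0, 0, 0], [0, 0, 0], [0, 0, 0]], hand=[-1, -1, -1, -1, -1])

```text
time_s: 9.15
eef_pos: [541.5, -346.5, 338.9]
tcp_rot: [-179.9, 73.4, 120.4]
wrist_force: [0.9, -0.0, -4.0]
opening: 58.4
grip_force: 65.6
```

>>> apply_moves(turn=[[0.067, 0, 0.02], [0.067, 0, 0.02], [0.067, 0, 0.02], [0, 0, 0], [0, 0, 0]], travel=[[0, 0, 0], [0, 0, 0], [0, 0, 0], [0, 0, 0], [0, 0, 0]], hand=[-1, -1, -1, -1, -1])

```text
time_s: 9.78
eef_pos: [542.0, -346.9, 339.5]
tcp_rot: [179.8, 73.5, 108.3]
wrist_force: [-0.9, 0.2, -3.2]
opening: 58.3
grip_force: 65.6
```

Run:
```python
from g import *
go([535,-344,240],Rend(-71.5,75.5))
```

```text
at [ 542.  -346.9  339.5] [179.8   73.49 108.33] q [-21.2   2.3 -46.7 -24.1 -47.5  18.9]
travel cm (now axes) [ 9.68 -0.59  2.35] turn [ 0.0005 -0.0351 -0.0009] | travel in goal axes [ 9.76 -0.58  2.01]
```

```bash
sed -i 's/,\[-39.9,-6.8/,[-21.2,2.3,-46.7,-24.1,-47.5,18.9,542,-346.9,339.5],[-39.9,-6.8/; s/for dy in(.*):$/for dy in(-32,-38,-45,-50):/; s/th in(75,)/th in(75.5,)/' k.py; python3 k.py
```

```text
[232.6  10.  112.3 388.3 320.3  85.7 323.1 -11.9  84.3] rms 12.12
-32 330 [-17.3   5.7 -43.4 -25.2 -51.7] err 0.0 OK
-32 220 [-17.3  16.7 -49.9 -42.8 -51.7] err 0.0 OK
-32 125 [-17.3  28.9 -51.3 -56.4 -51.7] err 0.0 OK
-38 330 [-15.1   9.6 -37.3 -17.7 -59.1] err 0.0 OK
-38 220 [-15.1  19.8 -43.7 -34.3 -59.1] err 0.0 OK
-38 125 [-15.1  31.2 -45.  -46.9 -59.1] err 0.0 OK
-45 330 [-13.3  14.5 -29.3  -5.1 -66.4] err 0.0 OK
-45 220 [-13.3  23.8 -35.6 -20.6 -66.4] err 0.0 OK
-45 125 [-13.3  34.2 -36.8 -32.3 -66.4] err 0.0 OK
-50 330 [-12.5  18.3 -23.1   7.7 -70.7] err 0.0 OK
-50 220 [-12.5  27.  -29.3  -7.2 -70.7] err 0.0 OK
-50 125 [-12.5  36.8 -30.4 -18.2 -70.7] err 0.0 OK
```

>>> apply_moves(turn=[[0.1, 0, 0.03], [0, -0.035, 0], [0, 0, 0], [0, 0, 0], [0, 0, 0]], travel=[[0, 0, 0], [0, 0, 0], [3, -0.6, 0.5], [3, 0, 0.8], [0, 0, 0]], hand=[-1, -1, -1, -1, -1])

```text
time_s: 10.4
eef_pos: [534.3, -345.9, 275.2]
tcp_rot: [-179.2, 75.3, 103.2]
wrist_force: [-0.8, 0.0, -2.2]
opening: 58.4
grip_force: 65.6
```

```bash
sed -i 's/go(\[535,-344,300\],Rend(-39.5,75))/go([535,-344,240],Rend(-77.5,75.5))/' m.py; python3 m.py pics/inv2.png
```

```text
at [ 534.3 -345.9  275.2] [-179.2    75.31  103.23] q [-19.1  11.6 -49.5 -34.5 -55.6  22.3]
travel cm (now axes) [3.45 0.12 0.73] turn [-0.0017 -0.0032  0.0032] | travel in goal axes [3.45 0.11 0.71]
scene 1108 145 180 188 247 [ 470. -375.  201.] [ 566. -295.  343.]
top 745 392 437 132 167 [ 503. -376.  203.] [ 576. -298.  347.]
axis tilt xy deg [-0.21 -0.43] c-T [-0.3  2. ] s grasp 64.7 s range [ -1.7 107.6] mouth [ 533.6 -344.8  159.9] e 0.0
axis tilt xy deg [-4.73  0.97] c-T [ 0. -0.] s grasp 68.0 s range [-2.6 96.1] mouth [ 525.1 -344.   163.6] e 0.0
axis tilt xy deg [-1.04 -1.61] c-T [-0.5 -0.7] s grasp 64.2 s range [ -5.6 103. ] mouth [ 531.7 -349.9  159.5] e 0.0
```

View pics/inv2.png

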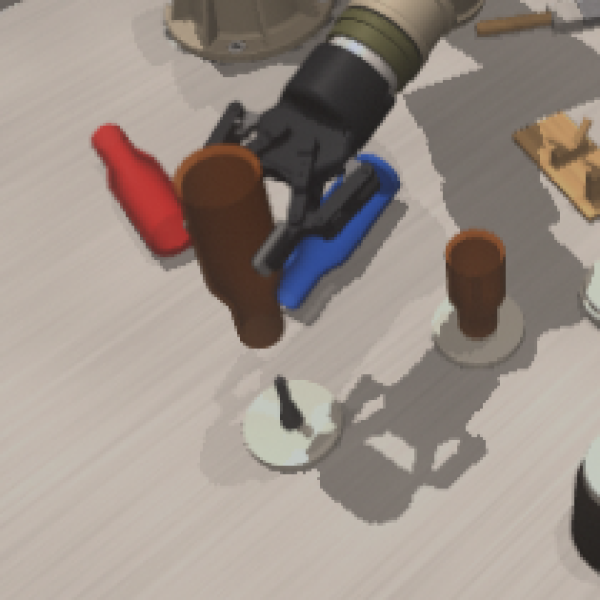

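>>> apply_moves(turn=[[0, -0.003, 0.003], [0, 0, 0], [0, 0, 0], [0, 0, 0], [0, 0, 0]], travel=[[2.1, 0.1, 0.5], [2.1, 0, 0.5], [1.6, 0, 0.4], [0, 0, 0], [0, 0, 0]], hand=[-1, -1, -1, -1, -1])

```text
time_s: 11.12
eef_pos: [538.2, -345.4, 221.3]
tcp_rot: [178.1, 75.8, 100.5]
wrist_force: [0.2, -0.5, -2.8]
opening: 58.6
grip_force: 65.7
```

```bash
sed -i 's/axis=2)<110/axis=2)<45/; s/,240\],R/,140],R/' m.py
cat >> m.py <<'E'
for n in('scene','top'):
    d=cap(n);W=world(d)
    P=W[(np.linalg.norm(W[...,:2]-PEG[:2],axis=2)<20)&(W[...,2]>25)&(W[...,2]<80)]
    if len(P): print('pin seen',n,len(P),((P.min(0)+P.max(0))/2).round(1))
E
python3 m.py pics/inv3.png
```

```text
at [ 538.2 -345.4  221.3] [178.07  75.8  100.54] q [-18.9  19.2 -52.4 -45.8 -55.8  22.4]
travel cm (now axes) [ 7.93 -0.35  1.8 ] turn [ 0.0005  0.0054 -0.0084] | travel in goal axes [ 7.92 -0.29  1.84]
scene 877 153 185 208 262 [ 510. -373.  156.] [ 570. -315.  290.]
top 627 389 427 139 171 [ 510. -374.  129.] [ 580. -314.  290.]
axis tilt xy deg [ 1.34 -0.11] c-T [-0.2  1.8] s grasp 65.9 s range [ -1.6 109.9] mouth [ 540.7 -343.8  107.2] e 0.0
axis tilt xy deg [854.  151.7] c-T [637.1 122.8] s grasp 59.3 s range [-619.4 -563.7] mouth [1294.  -201.5  213.3] e 0.0
axis tilt xy deg [ 0.76 -0.83] c-T [-0.2 -0.9] s grasp 65.7 s range [ -2.1 106. ] mouth [ 539.5 -347.9  107. ] e 0.0
pin seen scene 65 [ 536.7 -343.9   49.3]
pin seen top 10 [ 529.5 -344.3   33.6]
```

View pics/inv3.png

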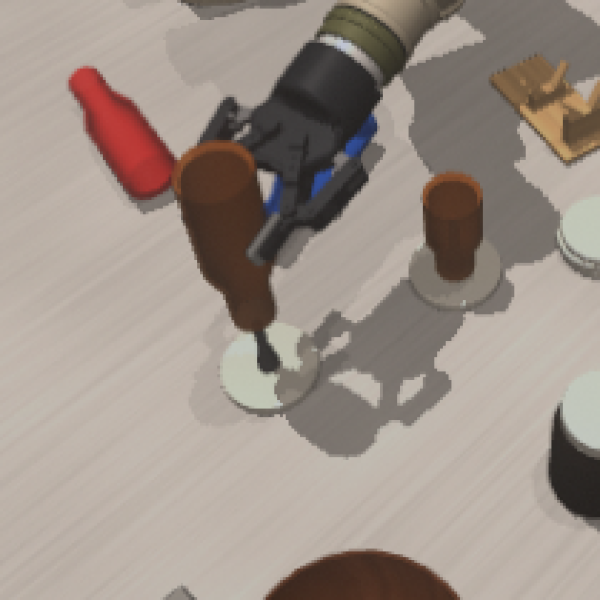

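Mouth (crop 252,315) is just above the pin tip at (260,330). I measure it about 4 mm too far in +x, so I'll correct that and lower.

>>> apply_moves(turn=[[0, 0.003, -0.015], [0, 0, 0], [0, 0, 0], [0, 0, 0], [0, 0, 0]], travel=[[0, -0.35, 0], [0, 0, 0], [1, 0, 0.25], [1, 0, 0.25], [0, 0, 0]], hand=[-1, -1, -1, -1, -1])

```text
time_s: 11.95
eef_pos: [533.1, -345.5, 196.4]
tcp_rot: [-177.2, 75.4, 105.3]
wrist_force: [-0.0, 0.3, -1.7]
opening: 58.3
grip_force: 65.7
```

```bash
sed -i 's/,140\],R/,126],R/' m.py; python3 m.py pics/inv4.png
python3 - <<'E'
import cv2
a=cv2.imread('pics/inv4.png'); cv2.imwrite('pics/inv4b.png',cv2.resize(a[100:450,100:450],(600,600),interpolation=3))
E
```

```text
at [ 533.1 -345.5  196.4] [-177.23   75.41  105.31] q [-19.1  22.1 -53.8 -49.6 -55.6  21.6]
travel cm (now axes) [6.83 0.3  1.67] turn [-0.0009 -0.0013  0.0123] | travel in goal axes [6.84 0.22 1.66]
scene 765 155 186 214 263 [ 506. -374.  154.] [ 565. -316.  265.]
top 598 387 424 143 175 [ 506. -375.  108.] [ 565. -314.  265.]
axis tilt xy deg [-0.07 -0.24] c-T [-0.1  1.7] s grasp 66.7 s range [ -1.1 101.7] mouth [ 532.9 -344.2   83.1] e 0.0
axis tilt xy deg [-613.26   57.68] c-T [-638.7   12.2] s grasp 68.0 s range [-602.  -540.9] mouth [-216.6 -322.8  186. ] e 0.0
axis tilt xy deg [-0.63 -0.67] c-T [-0. -1.] s grasp 66.6 s range [ -1.7 101.5] mouth [ 531.8 -347.8   83. ] e 0.0
pin seen scene 48 [ 536.4 -343.9   42.4]
```

View pics/inv4b.png

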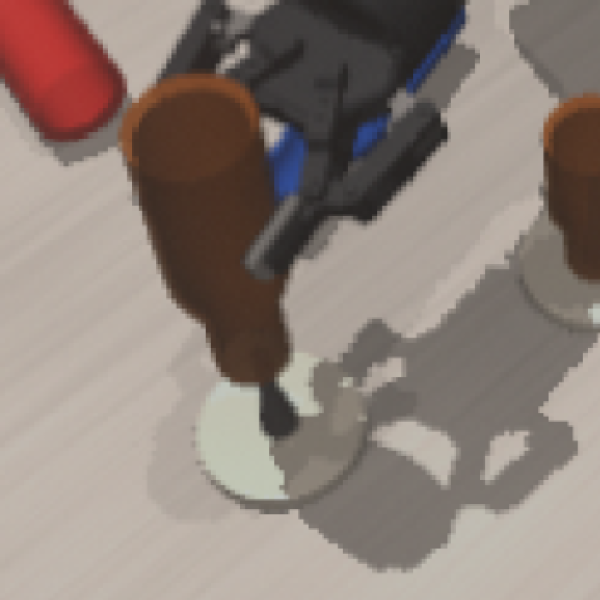

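>>> apply_moves(turn=[[0, 0, 0.004], [0, 0, 0], [0, 0, 0], [0, 0, 0], [0, 0, 0]], travel=[[0, 0.25, 0], [1, 0, 0.24], [1, 0, 0.24], [1, 0, 0.24], [0, 0, 0]], hand=[-1, -1, -1, -1, -1])

```text
time_s: 12.78
eef_pos: [535.3, -344.5, 165.7]
tcp_rot: [-178.2, 75.4, 104.3]
wrist_force: [-0.0, 0.5, -3.1]
opening: 58.4
grip_force: 65.7
```

Run:
```python
from g import *
go([535,-344,126],Rend(-77.5,75.5)); s=r.read_state(); print(s['wrist_force'],s['wrist_torque'])
```

```text
at [ 535.3 -344.5  165.7] [-178.19   75.44  104.32] q [-18.9  26.9 -54.5 -54.8 -55.7  21.9]
travel cm (now axes) [3.86 0.01 0.95] turn [-0.0008 -0.001   0.008 ] | travel in goal axes [ 3.86 -0.02  0.95]
[-1.15145534e-03  5.49057769e-01 -3.08332182e+00] [ 1.22526255  0.31565032 -0.02846574]
```

>>> apply_moves(turn=[[0, 0, 0], [0, 0, 0], [0, 0, 0], [0, 0, 0], [0, 0, 0]], travel=[[0.8, 0, 0.2], [0.8, 0, 0.2], [0.8, 0, 0.2], [0.5, 0, 0.12], [0, 0, 0]], hand=[-1, -1, -1, -1, -1])

```text
time_s: 13.4
eef_pos: [535.5, -344.4, 137.1]
tcp_rot: [-178.6, 75.5, 103.9]
wrist_force: [0.2, -0.9, -2.2]
opening: 58.3
grip_force: 65.7
```

>>> apply_moves(turn=[[0, 0, 0], [0, 0, 0], [0, 0, 0], [0, 0, 0], [0, 0, 0]], travel=[[0.2, 0, 0.05], [0.2, 0, 0.05], [0.1, 0, 0.03], [0, 0, 0], [0, 0, 0]], hand=[-1, -1, -1, -1, -1])

```text
time_s: 14.02
eef_pos: [535.7, -344.4, 132.7]
tcp_rot: [-178.8, 75.5, 103.7]
wrist_force: [0.1, 0.2, -2.7]
opening: 58.4
grip_force: 65.7
```

Now small steps until contact.

>>> apply_moves(turn=[[0, 0, 0], [0, 0, 0], [0, 0, 0], [0, 0, 0], [0, 0, 0]], travel=[[0.15, 0, 0.04], [0.15, 0, 0.04], [0.1, 0, 0.03], [0, 0, 0], [0, 0, 0]], hand=[-1, -1, -1, -1, -1])

```text
time_s: 14.65
eef_pos: [535.7, -344.5, 128.5]
tcp_rot: [-178.8, 75.5, 103.7]
wrist_force: [-0.7, 0.1, -2.5]
opening: 58.2
grip_force: 65.7
```

>>> apply_moves(turn=[[0, 0, 0], [0, 0, 0], [0, 0, 0], [0, 0, 0], [0, 0, 0]], travel=[[0.1, 0, 0.025], [0.1, 0, 0.025], [0, 0, 0], [0, 0, 0], [0, 0, 0]], hand=[-1, -1, -1, -1, -1])

```text
time_s: 15.28
eef_pos: [535.8, -344.8, 127.3]
tcp_rot: [-179.1, 75.6, 103.4]
wrist_force: [-1.3, -0.8, 4.6]
opening: 58.6
grip_force: 65.6
```

>>> apply_moves(turn=[[0, 0, 0], [0, 0, 0], [0, 0, 0], [0, 0, 0], [0, 0, 0]], travel=[[0.08, 0, 0.02], [0, 0, 0], [0, 0, 0], [0, 0, 0], [0, 0, 0]], hand=[-1, -1, -1, -1, -1])

```text
time_s: 15.9
eef_pos: [535.8, -345.0, 127.2]
tcp_rot: [-179.3, 75.7, 103.2]
wrist_force: [-3.7, -1.6, 9.1]
opening: 58.3
grip_force: 65.8
```

```bash
python3 m.py pics/x.png
python3 - <<'E'
from g import *
s=r.read_state(); print(s['wrist_force'],s['wrist_torque'],s['eef_pos'])
E
```

```text
at [ 535.8 -345.   127.2] [-179.28   75.68  103.16] q [-18.9  33.3 -55.2 -62.3 -55.9  21.9]
travel cm (now axes) [ 0.14 -0.05 -0.08] turn [-0.0014  0.0031  0.0029] | travel in goal axes [ 0.14 -0.05 -0.08]
scene 600 162 190 234 281 [ 508. -373.   57.] [ 568. -315.  196.]
top 573 380 414 151 180 [ 508. -374.   29.] [ 566. -315.  197.]
axis tilt xy deg [ 0.04 -2.14] c-T [0.2 0.8] s grasp 63.9 s range [-4.2 96.7] mouth [ 536.1 -348.5   11.2] e 0.0
axis tilt xy deg [866.47 191.59] c-T [634.6 128.3] s grasp 55.3 s range [-620.8 -565.8] mouth [1291.8 -189.8  119.2] e 0.0
axis tilt xy deg [ 1.22 -0.65] c-T [ 1.3 -1.6] s grasp 67.5 s range [ -0.7 102.4] mouth [ 539.5 -347.9   14.7] e 0.0
pin seen scene 68 [ 542.9 -345.8   39.9]
pin seen top 7 [ 539.1 -327.6   38.9]
[-2.84368347 -0.65608057  8.41453971] [-0.59876615  0.33207626 -0.4708778 ] [ 535.7789059  -345.01295856  127.20700479]
```

Run:
```python
from g import *
for n in('scene','top'):
    W=world(cap(n)); rr=np.linalg.norm(W[...,:2]-[535.5,-344.5],axis=2)
    t=W[(rr<30)&(W[...,2]>185)][:,2]; f=W[(rr<43)&(rr>32)&(W[...,2]>6)&(W[...,2]<20)][:,2]; tb=W[(rr<75)&(rr>52)&(abs(W[...,2])<8)][:,2]
    print(n,'rim z',len(t),np.percentile(t,[20,50,80,95]).round(1) if len(t) else '','foot',np.median(f).round(1),'table',np.median(tb).round(1))
    rim=W[(rr<32)&(W[...,2]>186)]
    A=np.c_[rim[:,:2]-[535,-344],np.ones(len(rim))]; print(' plane',np.degrees(np.linalg.lstsq(A,rim[:,2],rcond=None)[0][:2]).round(2))
```

```text
scene rim z 482 [191.3 192.5 193.6 194.6] foot 12.1 table 0.2
 plane [-1.12  0.73]
top rim z 476 [189.9 191.7 193.4 195.1] foot 11.6 table -0.0
 plane [ 0.87 -0.26]
```

>>> apply_moves(turn=[[0, 0, 0], [0, 0, 0], [0, 0, 0], [0, 0, 0], [0, 0, 0]], travel=[[-0.03, 0, 0], [0, 0, 0], [0, 0, 0], [0, 0, 0], [0, 0, 0]], hand=[0.36, 0.42, 0.5, 0.6, 0.7])

```text
time_s: 16.82
eef_pos: [535.7, -344.4, 125.6]
tcp_rot: [-178.7, 75.5, 103.8]
wrist_force: [-0.1, -0.5, -1.1]
opening: 72.3
grip_force: 0.0
```

>>> apply_moves(turn=[[0, 0, 0], [0, 0, 0], [0, 0, 0], [0, 0, 0], [0, 0, 0]], travel=[[0, 0, 0], [0, 0, 0], [0, 0, 0], [0, 0, 0], [0, 0, 0]], hand=[0.8, 0.9, 1, 1, 1])

```text
time_s: 17.45
eef_pos: [535.7, -344.6, 125.9]
tcp_rot: [-178.8, 75.5, 103.7]
wrist_force: [0.5, 0.3, -0.4]
opening: 85.7
grip_force: 0.0
```

```bash
python3 m.py pics/rel.png; python3 -c "
from g import *
s=r.read_state();print(s['wrist_force'],s['opening'],s['grip_force'])"
```

```text
at [ 535.7 -344.6  125.9] [-178.81   75.54  103.72] q [-18.9  33.3 -55.2 -62.2 -55.7  21.9]
travel cm (now axes) [ 0.01 -0.05 -0.07] turn [-0.0002  0.0007  0.0053] | travel in goal axes [ 0.01 -0.05 -0.07]
scene 674 162 191 235 281 [ 508. -374.   60.] [ 567. -317.  197.]
top 592 379 415 151 183 [ 508. -374.   14.] [ 567. -316.  197.]
axis tilt xy deg [ 0.21 -1.03] c-T [0.3 0.3] s grasp 65.1 s range [-4.3 95.2] mouth [ 536.4 -346.3   11. ] e 0.0
axis tilt xy deg [0.19 0.01] c-T [ 3.  -1.9] s grasp 61.3 s range [ -8.5 155.7] mouth [ 539.  -346.4    7.2] e 0.0
axis tilt xy deg [ 0.86 -0.26] c-T [ 1.1 -2.2] s grasp 68.1 s range [ -1.4 157.9] mouth [ 538.5 -347.3   14. ] e 0.0
pin seen scene 65 [ 542.8 -345.4   40.3]
pin seen top 30 [ 532.1 -337.6   36.8]
[-0.32678588 -0.45269447 -0.27437642] 85.2152393436094 0.0
```

View pics/rel.png

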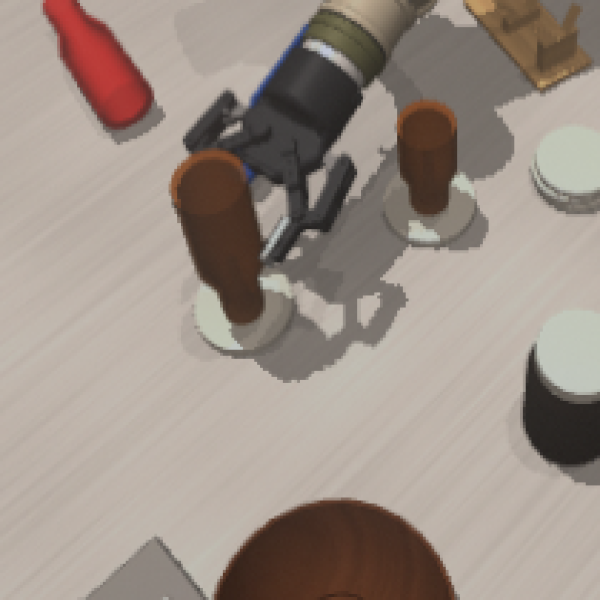

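The bottle stands upright on the foot (neck base at px (243,310)), and the fingers are open and clear on both sides. I'll back off along the fingers.

>>> apply_moves(turn=[[0, 0, 0], [0, 0, 0], [0, 0, 0], [0, 0, 0], [0, 0, 0]], travel=[[0, 0, -0.7], [0, 0, -0.8], [0, 0, -0.8], [0, 0, -0.7], [0, 0, 0]], hand=[1, 1, 1, 1, 1])

```text
time_s: 18.27
eef_pos: [529.6, -315.5, 133.7]
tcp_rot: [-178.8, 75.5, 103.8]
wrist_force: [0.0, 0.4, -0.3]
opening: 85.2
grip_force: 0.0
```

```bash
python3 -c "
from g import *
go([535,-344,126],Rend(-77.5,75.5))"
```

```text
at [ 529.6 -315.5  133.7] [-178.84   75.54  103.75] q [-15.8  31.1 -56.2 -58.7 -58.5  24.6]
travel cm (now axes) [ 0.02 -0.09  3.  ] turn [0.0009 0.0008 0.0055] | travel in goal axes [ 0.02 -0.09  3.  ]
```

>>> apply_moves(turn=[[0, 0, 0], [0, 0, 0], [0, 0, 0], [0, 0, 0], [0, 0, 0]], travel=[[0, 0, -0.9], [0, 0, -1], [0, 0, -1], [0, 0, -1], [0, 0, 0]], hand=[1, 1, 1, 1, 1])

```text
time_s: 18.9
eef_pos: [521.4, -278.5, 143.6]
tcp_rot: [-178.9, 75.5, 103.7]
wrist_force: [0.9, 0.8, 0.7]
opening: 85.2
grip_force: 0.0
```

Run:
```python
from g import *
go([535,-344,126],Rend(-77.5,75.5))
for n in('scene','top'):
    W=world(cap(n)); rr=np.linalg.norm(W[...,:2]-[535.5,-344.5],axis=2)
    t=W[(rr<32)&(W[...,2]>185)]; d=W[(np.linalg.norm(W[...,:2]-[578,-152],axis=2)<40)&(W[...,2]>110)&(W[...,2]<128)]
    print(n,'rim',len(t),np.median(t[:,2]).round(1),((t.min(0)+t.max(0))/2).round(1),'drying',len(d),((d.min(0)+d.max(0))/2).round(1))
```

```text
at [ 521.4 -278.5  143.6] [-178.86   75.54  103.74] q [-11.5  27.9 -56.7 -52.4 -62.1  28.9]
travel cm (now axes) [ 0.03 -0.1   6.92] turn [0.0012 0.0008 0.0054] | travel in goal axes [ 0.02 -0.09  6.92]
scene rim 506 192.4 [ 535.8 -345.1  190.4] drying 328 [ 578.3 -151.7  117.8]
top rim 494 191.5 [ 537.1 -345.4  190.9] drying 354 [ 579.6 -152.4  119.1]
```

>>> apply_moves(turn=[[0, 0, 0], [0, 0, 0], [0, 0, 0], [0, 0, 0], [0, 0, 0]], travel=[[-2, 0, -0.7], [-3, 0, -1], [-3, 0, -1], [-2, 0, -0.7], [0, 0, 0]], hand=[1, 1, 1, 1, 1])

```text
time_s: 19.62
eef_pos: [520.7, -271.7, 250.7]
tcp_rot: [-179.8, 75.6, 102.8]
wrist_force: [-0.1, -0.1, -0.4]
opening: 85.6
grip_force: 0.0
```

Run:
```python
from g import *
go([535,-344,126],Rend(-77.5,75.5))
for n in('scene','top'):
    W=world(cap(n)); rr=np.linalg.norm(W[...,:2]-[535.5,-344.5],axis=2)
    t=W[(rr<32)&(W[...,2]>185)]
    print(n,'rim',len(t),np.median(t[:,2]).round(1),((t.min(0)+t.max(0))/2).round(1))
s=r.read_state(); print(s['wrist_force'],s['time_s']); print(r.close_job())
```

```text
at [ 520.7 -271.7  250.7] [-179.76   75.64  102.79] q [-10.7  11.9 -52.  -31.  -62.9  29.9]
travel cm (now axes) [10.26 -0.17 10.23] turn [0.0007 0.0024 0.0013] | travel in goal axes [10.23 -0.17 10.25]
scene rim 507 192.4 [ 536.2 -345.4  190.6]
top rim 495 191.7 [ 536.9 -345.6  191.3]
[-0.07452064  0.14838406 -0.9248428 ] 19.725
the job is handed in; nothing more can be done
None
```

The bottle stands upside down on the free peg with its mouth on the foot. The gripper is clear, the jar and drying bottle were not touched, and I handed the job in at 19.7 s (no verdict was shown).

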